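# Spread a snap ring over a stub axle and hold it at the groove

### The job

Take the lock-ring pliers out of the wooden tool block by their handles, put their tips into the gap of the large snap ring lying on the bench and squeeze the handles to spread it. Carry the spread ring over the end of the upright stub axle and lower it, level and clear of the steel, to the height of the groove. Finish holding it there: keep the handles squeezed and the ring spread around the groove, do not let it snap in, and leave the other things on the bench where they are.

Things in the scene. Friction and masses are not known exactly. Their poses are not given: they have to be found in the camera images.
- pliers: lock-ring (external snap ring) pliers with black handle grips, 191 mm long, 0.15 kg, standing upright, nose down, in the slot of the tool block. Origin midway between the shut tips at their lowest point; z runs up to the handles, y is the line along which handles squeeze and tips spread, x the thickness. The levers do not cross: squeezing the handles together SPREADS the tips
- pliers_grip (a point): where to grip, midway between the handles, 154 mm above the tips (flat from 138 to 170 mm): 56 mm over their outsides when free, 18 mm thick in x. A light grip, to about 55 mm, carries the pliers with the tips nearly shut (the return spring gives 7 N). Full squeeze: 22 to 24 mm over the handles, on a built-in stop that suits the ring; a 20 to 25 N grip stays on it
- pliers_head (a point): middle of the head plate (52 wide, 13 thick, 18 mm high; it rests on the block), 74 mm above the tips, with the lever pivots at y = +-11 mm. Tips: hooked blades 5.5 mm in x; shut, 10 mm wide in y over their outsides, with shoulders 16 mm wide 4.5 mm higher; on the stop 43 mm wide. The ring seats under the shoulders. A full squeeze also lowers the tips about 2 mm from the gripper
- pliers_left (a joint): angle of the lever at +y of the pliers, rad: 0 handles free and tips shut, grows as the handles are squeezed, 0.225 at the stop (its tip moves 74 mm and its handle 80 mm per rad). The spring pushes each handle out with 7 N when free, 10 N at the stop; with the ring on the tips about 16 N per handle
- pliers_right (a joint): the same for the lever at -y; the two are geared together
- rack: wooden tool block, 64 x 124 x 75 mm high, fixed; origin at the centre of its underside. The pliers stand in the 17 x 41 mm slot at its centre (long side along y), tips 9 mm above the bench. Punches and pins at its two ends stand up to 103 mm above the bench: lift the pliers' tips above that before moving sideways
- ring: the large steel snap ring: a flat open C, 4 mm thick, 62 mm outside, 47 mm inside diameter, about 14 g, lying flat on the bench. Origin at mid-thickness where the stub's axis should be once the ring is spread (4.5 mm from the centre of the unspread circle, towards the gap); the gap is on its -x side, z up
- ring_gap (a point): middle of the ring's gap, 22 mm from the origin towards -x, mid-thickness (as at rest). The tips go in here from above, down to the bench, their spreading line along the ring's y. The gap is about 19 mm wide at its outer and 22 mm at its inner edge; the end faces are 7.5 mm long in x, slightly undercut so that the tips hook them, and become parallel when spread
- ring_arm_left (a joint): how far the +y half of the ring is bent open, rad: 0 at rest; its end moves 41 mm per rad. The spring takes about 1 N at the end to start and 6 N at 0.25 rad
- ring_arm_right (a joint): the same for the -y half. With both at 0.18 or more the ring passes the stub; pliers on their stop give about 0.24, and then it has about 2 mm of room all round
- axle: flanged stub axle standing upright on a 120 mm square base plate, with a 104 mm aluminium pulley on it; fixed; origin at the centre of the underside, z along the axle. The stub is 49 mm in diameter and 91 mm high, its end chamfered (42 mm across at the top, full width from 86 mm down). Pulley up to 52 mm, bearing face 60 mm above the bench
- groove (a point): middle of the ring groove on the stub's axis, 70 mm above the bench; the groove is 7 mm wide (66.5 to 73.5 mm high) and 46 mm in diameter
- stub_end (a point): centre of the stub's top face, 91 mm above the bench
- hammer: a hammer with a wooden handle, 260 mm, lying flat; leave it alone
- bearing: a spare ball bearing, 52 mm across, 15 mm high, lying flat (25 mm bore); leave it alone
- small_ring: a much smaller snap ring, 38 mm across, 3 mm thick, lying flat: not the one to fit; leave it alone
- grease_tin: a bare metal tin, 68 mm across, 55 mm high; leave it alone
- bolt: a hexagon bolt, 58 mm long, lying flat; leave it alone
- wrench: a steel open-end wrench, 190 mm, lying flat; leave it alone
- screwdriver: a screwdriver with a dark wooden handle, 200 mm, lying flat; leave it alone
There are look-alikes about, which are no part of the job. Leave any orange or red look-alike of the ring alone.

How it is judged (in metres and radians):
On the way, in this order (a step that is already met when the one before it is completed fails the run):
1. the ring is spread by the pliers' tips while it still lies on the bench or just above it (value of joint each of ring_arm_left, ring_arm_right above 0.18 rad and contact force between pliers and ring above 1.5 N and contact force between the fingers and pliers above 3 N and height (world z) of ring below 0.045 m), for 0.1 s.
2. the ring, held spread by the pliers, is above the end of the stub (value of joint each of ring_arm_left, ring_arm_right above 0.18 rad and contact force between pliers and ring above 1.5 N and contact force between the fingers and pliers above 3 N and z of ring in the frame of stub_end above 0 m and horizontal distance between ring and groove below 0.02 m), for 0.05 s.
At the end, for the whole second after the job is handed in: The ring is around the stub, within 5 mm of its axis and 2.5 mm of the groove's height, level to 8 degrees, still, not leaning on the axle (under 3 N) and held open (each half over 0.18 rad) by the pliers, whose handles the fingers keep squeezed (over 3 N) (value of joint each of ring_arm_left, ring_arm_right above 0.18 rad and contact force between pliers and ring above 1.5 N and contact force between the fingers and pliers above 3 N and horizontal distance between ring and groove below 0.005 m and z of ring in the frame of groove between -0.0025 and 0.0025 m and angle between ring's own z axis and vertical below 0.15 rad and linear speed of ring below 0.02 m/s and contact force between each of ring, pliers and axle below 3 N); the arm keeps its last pose, push and grip.
It fails at once if the fingers touch the ring (contact force between the fingers and ring above 0.5 N).
It fails at once if the axle is pressed hard (contact force between any of ring, pliers and axle above 40 N).
It fails at once if another thing on the bench is disturbed (distance of any of hammer, bearing, small_ring, grease_tin, bolt, wrench, screwdriver from where it was at the start of the episode above 0.03 m).
It also fails if it takes over 64 s, if anything falls off the work surface, if the arm or the gripper's body presses on something with over 40 N, if the wrist force passes 120 N, or if a joint passes its speed limit or range.

### The arm

A 6-joint arm with a two-finger parallel gripper is mounted at the origin on the work surface. World frame = base frame: x ahead of the robot, y to its left, z up, the work surface at z = 0. Lengths are in m, angles in degrees, forces in N, time in s.
With the tool pointing down it reaches from about 0.35 to 0.875 m from the base axis. Payload 15.5 kg.
Tool frame: the origin (TCP) lies at the very end of the fingers, on their centre line; the grasp point (between the pads) lies 19 mm behind it (pinch_z is the distance from the TCP to the grasp point, in m); z points along the fingers, y is the line along which they close (so a half turn about z gives the same grasp; the last joint's range is limited). The gripper opens to 85 mm and grips with 20 to 120 N. Pads are 22 mm wide; open, the fingers measure 114 mm over their backs; the gripper's body (76 mm by 85 mm) begins 54 mm behind the grasp point. The pads swing forward as they close: fully open they stand 13 mm farther back than shut.
Start: joints at [58.356, 28.281, 77.091, -0, 74.628, -5.472], TCP at [0.276, 0.561, 0.231] pointing down, gripper open.
Joint ranges: [-166.48, 166.48], [-47.26, 123.95], [12.59, 153.08], [-70.14, 250.14], [6.76, 159.57], [-176.63, 176.63]. Speed limits (degrees/s): [108.29, 108.29, 147.25, 172.46, 172.46, 172.46].

### API

Orientations are given as a 3x3 rotation matrix whose columns are the frame's x, y, z axes.
In Python, from cell import sense, snapshot, get_calibration, hand_in, pinch_z gives the robot as it stands.
- The arm moves only by the shell command python3 -m pendant 'ROWS' [OPENING] [FORCE]. ROWS is text: rows parted by semicolons, each of 6 numbers parted by spaces: the shift along the tool's x, y, z in m, then the turn, a rotation vector about the tool's x, y, z in degrees. In form: tx ty tz wx wy wz; .... A call has 1 to 12 rows; each row is the pose to reach, as a shift and turn from the pose commanded when the call began, along the tool's axes at that moment; what a row does not reach only later rows make up. A row lasts 1/8 s, in which the tool goes at most 62.5 mm and 10.7 degrees, less where a joint would pass 70% of its speed; a pose out of reach is approached as far as the arm can. A call with a gripper value outside its range is refused whole. OPENING is the closure, from 0 (fully open) to 1 (shut), set as the call begins (- or left out, the last holds). The fingers move at their own pace and stop on an object; FORCE is the grip in N (left out, the last holds). Time passes only in rows, so rows that repeat a pose let the fingers close. It gives the time, the measured TCP pose, the force, the opening and the grip force at its end, in the units of the state.
- sense(): the state, without advancing time (a new reading comes with each control period).
- snapshot(name): name is "scene" or "top" or "wrist"; returns the picture (420x560x3 uint8, red, green, blue); there is no depth.
- get_calibration(name): a dict with "fx", "fy", "cx", "cy" (pixels), "view" (4x4, takes a point from world to camera coordinates); the wrist camera has in their place "mount" (4x4, takes a point from camera to tool coordinates, whose origin is the TCP and whose axes are the flange's). Camera axes: x right, y down, z forward; pixel columns grow to the right and rows downward; lengths in m; the calibration is good to about 2 mm. A picture is of the moment at which its call begins: read the wrist's pose just before it. get_calibration takes no time and is no camera call.
- hand_in(): hands the job in; it is judged then, once.
The state is a dict: "clock": time; "qpos": joint angles; "qvel": joint speeds; "effort": joint torques, N m; "ee_pos": TCP position; "tcp_rot": TCP orientation; "wrist_force": force on the tool from outside, world axes, zero at the start; "ft_torque": the same for the moment, N m; "grip_width": finger opening in m; "gripper_force": force on a finger pad.
Only numpy, scipy, OpenCV 4.12 (cv2) and the standard library are available. Lean on these libraries where they do the work, as an engineer would, in place of code of your own. Each camera call takes 0.05 s, during which the arm holds its last target. There are 200 camera calls.

## Working session

There is one attempt and no reset: what is moved stays moved. The work goes in short steps, Python scripts to look and compute and a shell command to move; the robot and the scene stay as the last step left them, time stands still between calls to the robot, and variables do not carry over. Pictures are saved under pics/ and viewed, at most 10 in all, crops included, and the job is handed in when it is done.

```bash
ls; mkdir -p pics; cat > h.py <<'E'
import numpy as np, cv2
from cell import sense, snapshot, get_calibration, hand_in, pinch_z
def save(n,im,crop=None,s=1):
    if crop: im=im[crop[1]:crop[3],crop[0]:crop[2]]
    cv2.imwrite('pics/'+n+'.png',cv2.resize(im,None,fx=s,fy=s,interpolation=cv2.INTER_CUBIC)[:,:,::-1])
def cam(name,st=None):
    c=get_calibration(name)
    if name=='wrist':
        T=np.eye(4);T[:3,:3]=st['tcp_rot'];T[:3,3]=st['ee_pos']
        V=np.linalg.inv(T@np.array(c['mount']))
    else: V=np.array(c['view'])
    return c,V
def ray(name,uv,z,st=None):
    c,V=cam(name,st);W=np.linalg.inv(V)
    d=W[:3,:3]@np.array([(uv[0]-c['cx'])/c['fx'],(uv[1]-c['cy'])/c['fy'],1]);o=W[:3,3]
    return o+d*(z-o[2])/d[2]
def proj(name,p,st=None):
    c,V=cam(name,st);q=V[:3,:3]@np.array(p)+V[:3,3]
    return np.array([c['fx']*q[0]/q[2]+c['cx'],c['fy']*q[1]/q[2]+c['cy']])
E
python3 - <<'E'
from h import *
s=sense();print({k:np.round(v,3).tolist() for k,v in s.items()},pinch_z if not callable(pinch_z) else pinch_z())
a=snapshot('scene');b=snapshot('top')
np.save('top0.npy',b);np.save('scene0.npy',a)
save('top0',b,s=1.42);save('scene0',a,s=1.42)
for n in('scene','top'):print(n,np.round(np.linalg.inv(cam(n)[1])[:3],3),get_calibration(n)['fx'])
print(get_calibration('wrist'))
E
```

```text
pics
{'clock': 0.0, 'qpos': [58.356, 28.315, 77.128, 0.0, 74.628, -5.47], 'qvel': [0.043, 0.026, -0.023, 0.024, 0.013, -0.064], 'effort': [-0.002, -88.216, -38.387, -0.0, 0.01, -0.0], 'ee_pos': [0.275, 0.561, 0.231], 'tcp_rot': [[-0.897, 0.441, -0.001], [0.441, 0.897, -0.001], [0.0, -0.001, -1.0]], 'wrist_force': [0.696, -0.886, -0.616], 'ft_torque': [-0.038, 0.035, -0.016], 'gripper_force': 0.0, 'grip_width': 0.086} 0.0187
scene [[-0.278  0.635 -0.72   1.395]
 [ 0.961  0.177 -0.214  0.309]
 [-0.009 -0.752 -0.66   0.849]] 382.68688539691607
top [[-0.008 -0.984  0.176  0.388]
 [-1.     0.012  0.02   0.055]
 [-0.021 -0.176 -0.984  1.215]] 471.77283173253414
{'fx': 352.668514611195, 'fy': 352.668514611195, 'cx': 283.97582635258243, 'cy': 207.00920076320122, 'mount': array([[-7.20881706e-04, -9.56491659e-01, -2.91758780e-01,
         7.33243092e-02],
       [ 9.99999703e-01, -7.69016307e-04,  5.03024846e-05,
        -3.57572983e-04],
       [-2.72481167e-04, -2.91758657e-01,  9.56491930e-01,
        -1.42559048e-01],
       [ 0.00000000e+00,  0.00000000e+00,  0.00000000e+00,
         1.00000000e+00]])}
```

View pics/top0.png

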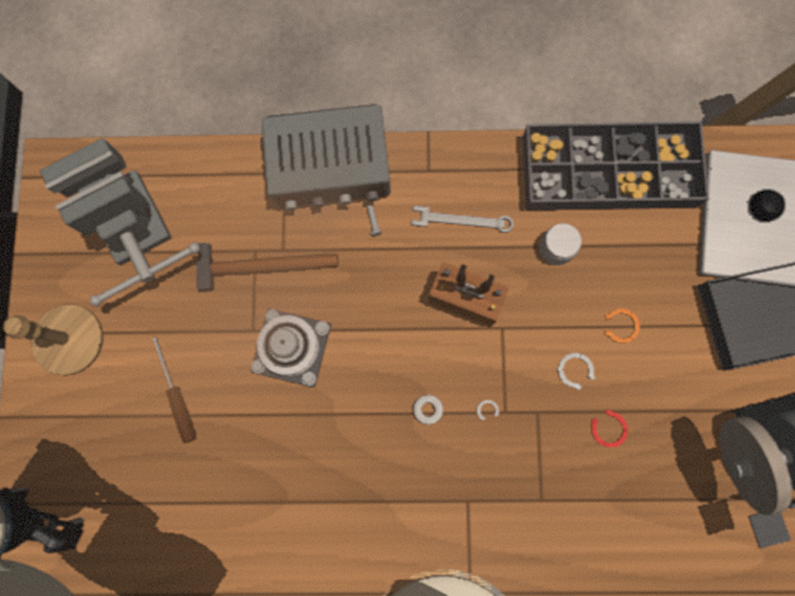

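View pics/scene0.png

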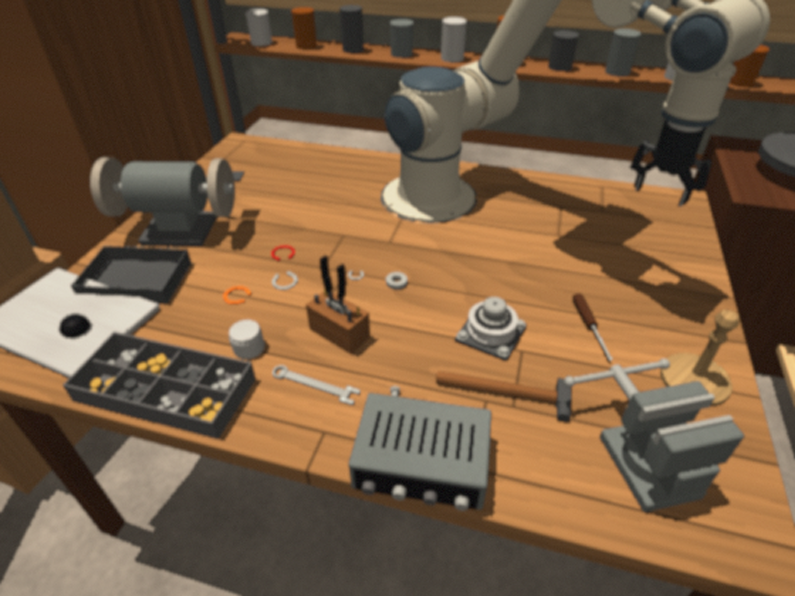

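The top view shows the steel C ring at (576,371), orange look-alike at (622,326), red at (609,428) and the small steel ring at (488,409). Only the one at (576,371) is both large and steel. The pliers stand in the block at (470,290) and the axle is at (287,345). I'll confirm with one enlarged crop.

```bash
python3 - <<'E'
from h import *
b=np.load('top0.npy');k=1/1.42
c=cv2.resize(b[175:305,295:450],None,fx=5,fy=5,interpolation=cv2.INTER_CUBIC);save('crop',c[:600,:790])
for n,p,z in[('ring',(576,371),.002),('rack',(468,293),.075),('hL',(463,275),.16),('hR',(487,283),.16),('stub',(285,342),.091),('tin',(562,243),.055),('orange',(622,326),0),('red',(609,428),0),('small',(488,409),0),('bearing',(428,409),.015)]:
    print(n,np.round(ray('top',np.array(p)*k,z),3))
E
```

```text
ring [ 0.483 -0.249  0.002]
rack [ 0.614 -0.052  0.075]
hL [ 0.627 -0.037  0.16 ]
hR [ 0.613 -0.075  0.16 ]
stub [0.53  0.261 0.091]
tin [ 0.707 -0.224  0.055]
orange [ 0.564 -0.337  0.   ]
red [ 0.382 -0.302  0.   ]
small [ 0.417 -0.089  0.   ]
bearing [0.418 0.019 0.015]
```

View pics/crop.png

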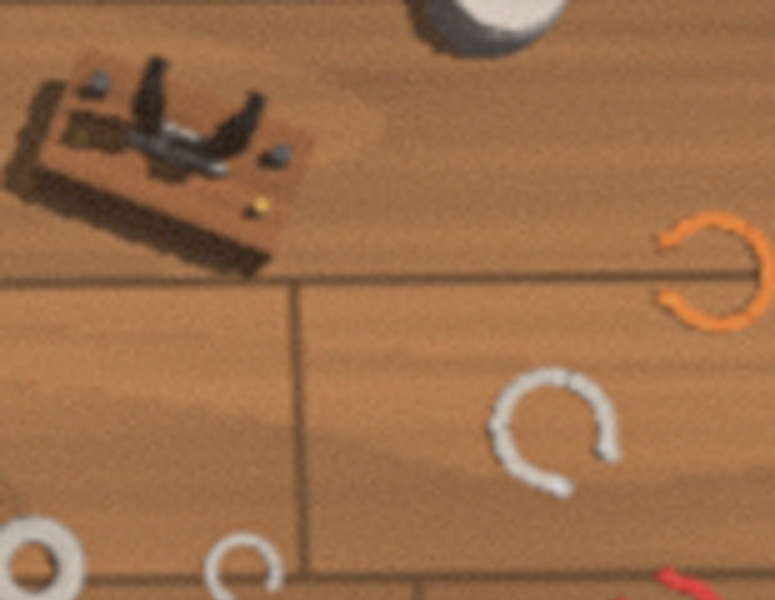

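Confirmed: the crop shows a plain steel C at crop (553,432) with its gap facing lower right, at about (595,478), and that is the ring to fit. I'm moving above the pliers.

```bash
python3 -m pendant '-0.03 -0.02 -0.04 0 0 0;-0.08 -0.055 -0.07 0 0 0;-0.13 -0.09 -0.07 0 0 0;-0.18 -0.125 -0.07 0 0 0;-0.23 -0.16 -0.07 0 0 0;-0.28 -0.195 -0.07 0 0 0;-0.33 -0.23 -0.07 0 0 0;-0.38 -0.265 -0.07 0 0 0;-0.43 -0.3 -0.07 0 0 0;-0.48 -0.335 -0.07 0 0 0;-0.53 -0.37 -0.07 0 0 0;-0.57 -0.4 -0.07 0 0 0' 0; python3 -m pendant '-0.01 -0.002 0 0 0 0;-0.01 -0.002 0 0 0 0;-0.01 -0.002 0 0 0 0'
python3 - <<'E'
from h import *
s=sense();im=snapshot('wrist');np.save('w1.npy',im);import pickle;pickle.dump(s,open('s1.pkl','wb'))
save('w1',im,s=1.42);print(s['ee_pos'],s['tcp_rot'],s['qpos'])
E
```

```text
clock: 1.6
ee_pos: [0.6115, -0.0518, 0.3009]
tcp_rot: [[-0.897, 0.442, -0.0], [0.442, 0.897, 0.0], [0.0, -0.0, -1.0]]
wrist_force: [0.3, 0.9, -0.4]
grip_width: 0.0856
gripper_force: 0.0
clock: 1.98
ee_pos: [0.6183, -0.0545, 0.3012]
tcp_rot: [[-0.898, 0.44, -0.0], [0.44, 0.898, 0.0], [0.001, 0.0, -1.0]]
wrist_force: [0.5, 0.2, -1.1]
grip_width: 0.0853
gripper_force: 0.0
[ 0.61833698 -0.05450745  0.30124074] [[-8.97949269e-01  4.40098726e-01 -4.71023484e-04]
 [ 4.40098630e-01  8.97949390e-01  2.96470571e-04]
 [ 5.53431571e-04  5.89187425e-05 -9.99999845e-01]] [-1.05538335e+01  2.47676287e+01  7.19353611e+01  1.18363091e-02
  8.33266527e+01 -7.44450325e+01]
```

View pics/w1.png

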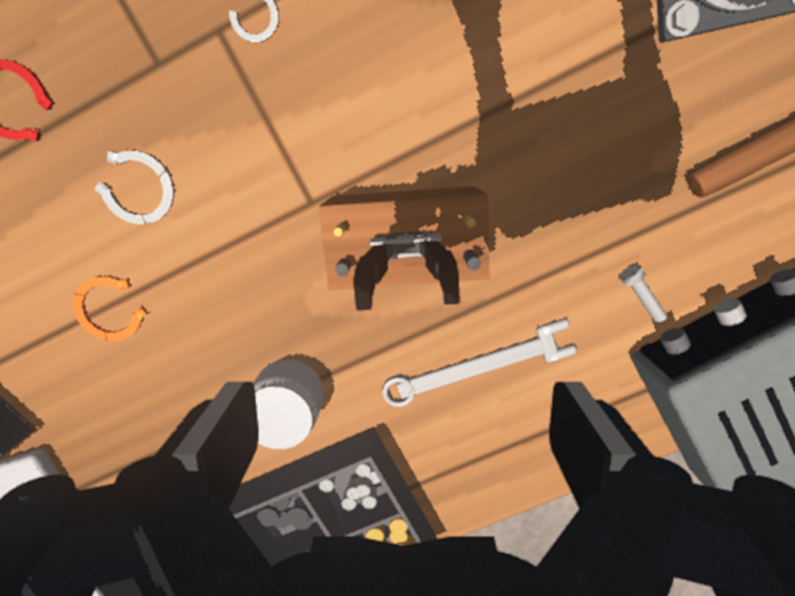

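The wrist view shows the handle ends at (364,303) and (452,297) and the head plate from (372,245) to (440,240). The ring is at (137,187), with its gap facing left at about (106,172).

```bash
cat > ringfit.py <<'E'
from h import *
from scipy.optimize import least_squares
def ringfit(name,im,st,box,z=.004):
    m=np.zeros(im.shape[:2],bool);x0,y0,x1,y1=box
    hsv=cv2.cvtColor(im,cv2.COLOR_RGB2HSV);m[y0:y1,x0:x1]=((hsv[...,1]<70)&(hsv[...,2]>120))[y0:y1,x0:x1]
    n,l,stt,_=cv2.connectedComponentsWithStats(m.astype(np.uint8));i=1+np.argmax(stt[1:,4]);
    v,u=np.nonzero(l==i)
    P=np.array([ray(name,(a,b),z,st)[:2] for a,b in zip(u,v)])
    # annulus pixels: mid radius 27.25mm
    r=least_squares(lambda c:np.hypot(*(P-c).T)-.02725,P.mean(0)).x
    rr=np.hypot(*(P-r).T);a=np.sort(np.arctan2(*(P-r).T[::-1]))
    g=np.diff(np.r_[a,a[0]+2*np.pi]);k=g.argmax();ga=a[k]+g[k]/2
    print(len(P),'centre',r.round(4),'r',np.percentile(rr,[2,50,98]).round(4),'gap ang',np.degrees(ga).round(1),'gapw',np.degrees(g[k]).round(1))
    d=np.array([np.cos(ga),np.sin(ga)]);print('origin',(r+.0045*d).round(4),'gap',(r+.0265*d).round(4))
    return r,ga
E
python3 - <<'E'
from ringfit import *
import pickle
s=pickle.load(open('s1.pkl','rb'));k=1/1.42;im=np.load('w1.npy')
for n,p,z in[('hA',(364,303),.2),('hB',(452,297),.2),('headA',(372,243),.092),('headB',(440,237),.092),('rackTL',(321,206),.075),('rackTR',(489,193),.075),('rackBL',(328,290),.075),('rackBR',(489,278),.075)]:
    print(n,np.round(ray('wrist',np.array(p)*k,z,s),4))
ringfit('wrist',im,s,(60,95,128,160))
E
```

```text
hA [ 0.6146 -0.0754  0.2   ]
hB [ 0.6315 -0.0336  0.2   ]
headA [ 0.6047 -0.073   0.092 ]
headB [ 0.6222 -0.0277  0.092 ]
rackTL [ 0.5664 -0.0963  0.075 ]
rackTR [0.612  0.0176 0.075 ]
rackBL [ 0.6249 -0.1225  0.075 ]
rackBR [ 0.6707 -0.0077  0.075 ]
927 centre [ 0.4843 -0.2465] r [0.023  0.0279 0.0324] gap ang -144.9 gapw 39.7
origin [ 0.4806 -0.2491] gap [ 0.4626 -0.2618]
```

```bash
python3 -m pendant '-0.001 0.002 0.04 0 0 -4.3;-0.001 0.002 0.08 0 0 -4.3;-0.001 0.002 0.12 0 0 -4.3;-0.001 0.002 0.145 0 0 -4.3;-0.001 0.002 0.159 0 0 -4.3;-0.001 0.002 0.159 0 0 -4.3;-0.001 0.002 0.159 0 0 -4.3' && python3 -m pendant '0 0 0 0 0 0;0 0 0 0 0 0;0 0 0 0 0 0;0 0 0 0 0 0;0 0 0 0 0 0;0 0 0 0 0 0' 0.36 20
```

```text
clock: 2.9
ee_pos: [0.6213, -0.0542, 0.1434]
tcp_rot: [[-0.928, 0.372, 0.002], [0.372, 0.928, -0.0], [-0.002, 0.0, -1.0]]
wrist_force: [0.4, 0.3, -0.8]
grip_width: 0.0852
gripper_force: 0.0
clock: 3.65
ee_pos: [0.621, -0.0544, 0.1428]
tcp_rot: [[-0.928, 0.373, 0.001], [0.373, 0.928, -0.0], [-0.001, 0.0, -1.0]]
wrist_force: [-0.4, 0.7, 6.2]
grip_width: 0.0546
gripper_force: 0.0
```

```bash
python3 -m pendant '0 0 0 0 0 0;0 0 0 0 0 0;0 0 0 0 0 0' 0.38 20; python3 -m pendant '0 0 -0.01 0 0 0;0 0 -0.02 0 0 0;0 0 -0.03 0 0 0;0 0 -0.03 0 0 0'
```

```text
clock: 4.03
ee_pos: [0.6212, -0.0541, 0.1428]
tcp_rot: [[-0.928, 0.373, 0.001], [0.373, 0.928, 0.0], [-0.001, 0.001, -1.0]]
wrist_force: [0.5, 1.7, 5.6]
grip_width: 0.0529
gripper_force: 1.4
clock: 4.53
ee_pos: [0.6211, -0.0545, 0.1734]
tcp_rot: [[-0.928, 0.373, 0.002], [0.373, 0.928, -0.0], [-0.002, 0.0, -1.0]]
wrist_force: [0.3, 0.6, -2.0]
grip_width: 0.0534
gripper_force: 4.1
```

```bash
python3 -m pendant '0 0 -0.015 0 0 0;0 0 -0.035 0 0 0;0 0 -0.055 0 0 0;0 0 -0.075 0 0 0;0 0 -0.095 0 0 0;0 0 -0.105 0 0 0;0 0 -0.105 0 0 0'; python3 -m pendant '0 -0.02 0 0 0 5;0.005 -0.04 0 0 0 15;0.01 -0.06 0 0 0 25;0.017 -0.085 0 0 0 35;0.025 -0.11 0 0 0 45;0.032 -0.135 0 0 0 55;0.04 -0.16 0 0 0 65;0.047 -0.185 0 0 0 75;0.055 -0.21 0 0 0 85;0.062 -0.235 0 0 0 95;0.067 -0.247 0 0 0 105;0.07 -0.251 0 0 0 113'; python3 -m pendant '0 0 0 0 0 5;0 0 0 0 0 10;0 0 0 0 0 10;0 0 0.03 0 0 10;0 0 0.06 0 0 10;0 0 0.08 0 0 10;0 0 0.08 0 0 10;0 0 0.08 0 0 10'
python3 - <<'E'
from ringfit import *
import pickle
s=sense();im=snapshot('wrist');np.save('w2.npy',im);pickle.dump(s,open('s2.pkl','wb'))
print(s['ee_pos'],s['tcp_rot'].__repr__())
x=[proj('wrist',(.4843+dx,-.2465+dy,0),s) for dx in(-.04,.04) for dy in(-.04,.04)];x=np.array(x);lo=x.min(0).astype(int).clip(0);hi=x.max(0).astype(int);print(lo,hi)
try: ringfit('wrist',im,s,(*lo,*hi))
except Exception as e: print(e)
save('w2',im,s=1.42)
E
```

```text
clock: 5.4
ee_pos: [0.6209, -0.0544, 0.2779]
tcp_rot: [[-0.928, 0.373, 0.001], [0.373, 0.928, -0.0], [-0.001, 0.0, -1.0]]
wrist_force: [0.6, 0.8, -2.5]
grip_width: 0.0533
gripper_force: 4.1
clock: 6.9
ee_pos: [0.4613, -0.2616, 0.2764]
tcp_rot: [[0.71, 0.704, -0.001], [0.704, -0.71, 0.001], [-0.0, -0.001, -1.0]]
wrist_force: [0.7, 0.4, -1.7]
grip_width: 0.0533
gripper_force: 4.1
clock: 7.9
ee_pos: [0.4625, -0.2614, 0.1979]
tcp_rot: [[0.817, 0.576, 0.001], [0.576, -0.817, -0.0], [0.0, 0.001, -1.0]]
wrist_force: [0.5, -1.4, -1.6]
grip_width: 0.0528
gripper_force: 4.1
[ 0.46248243 -0.26136517  0.19790529] array([[ 8.17319813e-01,  5.76184056e-01,  5.07308173e-04],
       [ 5.76184246e-01, -8.17319746e-01, -3.83876930e-04],
       [ 1.93449220e-04,  6.06053198e-04, -9.99999798e-01]])
[225  90] [341 207]
916 centre [ 0.4849 -0.2473] r [0.023  0.0276 0.0322] gap ang 160.5 gapw 146.6
origin [ 0.4807 -0.2458] gap [ 0.4599 -0.2384]
```

View pics/w2.png

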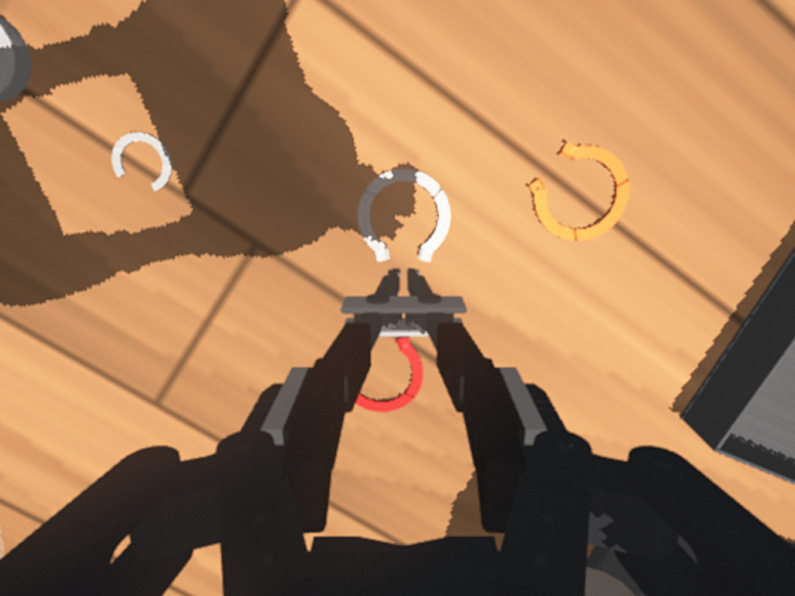

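```bash
python3 - <<'E'
import ringfit as R
from h import *
import pickle
s=pickle.load(open('s2.pkl','rb'));im=np.load('w2.npy').copy()
hsv=cv2.cvtColor(im,cv2.COLOR_RGB2HSV)
m=(hsv[...,1]<70)&(hsv[...,2]>45);im2=np.where(m[...,None],200,0).astype(np.uint8).repeat(3,2) if 0 else np.where(m[...,None],np.uint8([[[200,200,200]]]),np.uint8([[[0,0,0]]]))
r,ga=R.ringfit('wrist',im2,s,(240,105,330,185))
big=im[100:240,230:345];save('w2c',big,s=4.2)
Rt=np.array(s['tcp_rot']);p=np.array(s['ee_pos'])
for z in(.125,.135,.145):print(z,(proj('wrist',p+Rt@[0,0,z],s)-[230,100])*4.2)
g=r+.0265*np.array([np.cos(ga),np.sin(ga)]);print('gap px',(proj('wrist',[*g,.004],s)-[230,100])*4.2,'gap in tool',Rt.T@(np.r_[g,.002]-p),'need yaw of -toolx',np.degrees(ga),'tool x yaw',np.degrees(np.arctan2(Rt[1,0],Rt[0,0])))
E
```

```text
1406 centre [ 0.4846 -0.2472] r [0.0231 0.0277 0.0324] gap ang -145.0 gapw 38.6
origin [ 0.4809 -0.2498] gap [ 0.4629 -0.2624]
0.125 [221.24672453 413.77501235]
0.135 [221.49613201 399.83677297]
0.145 [221.72948094 386.79597213]
gap px [226.84024574 334.59274494] gap in tool [-0.00026741  0.00096309  0.19590587] need yaw of -toolx -144.96677663716355 tool x yaw 35.182608705013294
```

View pics/w2c.png

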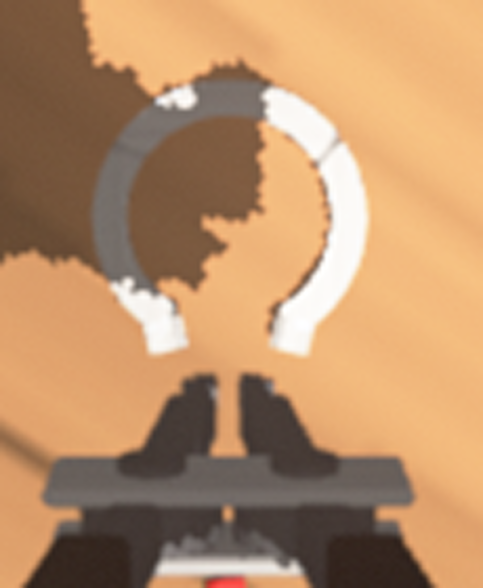

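The crop shows the tips at (228,380), laterally in line with the ring gap, whose ends are at (148–188,345) and (272–310,345). They sit about 2 mm too far toward the ring, so I'll shift and descend to just above it.

```bash
python3 -m pendant '-0.002 0 0.015 0 0 0;-0.002 0 0.03 0 0 0;-0.002 0 0.045 0 0 0;-0.002 0 0.055 0 0 0;-0.002 0 0.055 0 0 0;-0.002 0 0.055 0 0 0'
python3 - <<'E'
from h import *
import pickle
s=sense();im=snapshot('wrist');np.save('w3.npy',im);pickle.dump(s,open('s3.pkl','wb'))
Rt=np.array(s['tcp_rot']);p=np.array(s['ee_pos'])
cw=(proj('wrist',[.4846,-.2472,.004],s)).astype(int);x0,y0=cw[0]-60,cw[1]-55
a=cv2.resize(im[y0:y0+140,x0:x0+120],None,fx=4,fy=4,interpolation=cv2.INTER_CUBIC)
print('crop',x0,y0)
for q in((0,0,.134),(-.0005,.001,.134)):print((proj('wrist',p+Rt@q,s)-[x0,y0])*4)
print('gap',(proj('wrist',[.4629,-.2624,.004],s)-[x0,y0])*4)
save('w3c',a)
E
```

```text
clock: 8.7
ee_pos: [0.4608, -0.2624, 0.1425]
tcp_rot: [[0.818, 0.575, 0.0], [0.575, -0.818, -0.0], [0.0, 0.0, -1.0]]
wrist_force: [-0.0, 0.5, -1.5]
grip_width: 0.053
gripper_force: 4.1
crop 224 104
[234.9266792  366.08767222]
[239.85345938 368.46235289]
gap [240.65283178 352.06980444]
```

View pics/w3c.png

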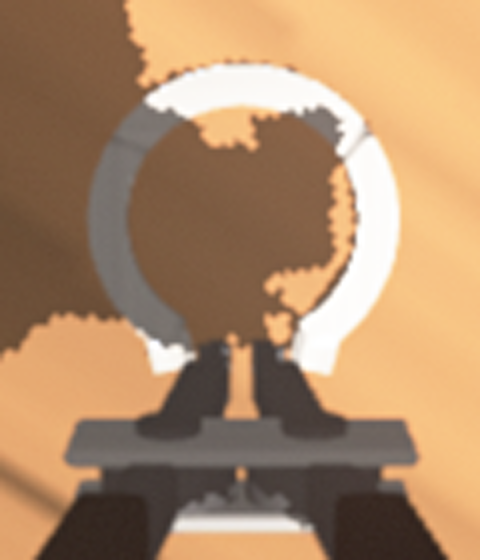

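The tips stand just above the gap at crop (242,342) and are centred between the ring ends. Down into the gap.

```bash
python3 -m pendant '0 0 0.003 0 0 0;0 0 0.005 0 0 0;0 0 0.007 0 0 0;0 0 0.007 0 0 0;0 0 0.007 0 0 0'; python3 -m pendant '0 0 0 0 0 0;0 0 0 0 0 0;0 0 0 0 0 0;0 0 0 0 0 0' 0.45 40;  python3 -m pendant '0 0 0 0 0 0;0 0 0 0 0 0;0 0 0 0 0 0;0 0 0 0 0 0' 0.52 40
```

```text
clock: 9.38
ee_pos: [0.4606, -0.2624, 0.1353]
tcp_rot: [[0.818, 0.575, 0.0], [0.575, -0.818, 0.0], [0.0, 0.0, -1.0]]
wrist_force: [0.5, 0.6, -1.6]
grip_width: 0.0531
gripper_force: 4.1
clock: 9.88
ee_pos: [0.4609, -0.2626, 0.1357]
tcp_rot: [[0.818, 0.575, 0.001], [0.575, -0.818, -0.001], [0.0, 0.001, -1.0]]
wrist_force: [0.2, 0.8, 3.9]
grip_width: 0.0472
gripper_force: 12.3
clock: 10.38
ee_pos: [0.4618, -0.2633, 0.1367]
tcp_rot: [[0.818, 0.575, 0.003], [0.575, -0.818, -0.002], [0.001, 0.004, -1.0]]
wrist_force: [-0.5, 0.2, 18.6]
grip_width: 0.0412
gripper_force: 12.4
```

```bash
python3 -m pendant '0 0 -0.001 0 0 0;0 0 -0.002 0 0 0;0 0 -0.002 0 0 0'; python3 -m pendant '0 0 -0.0005 0 0 0;0 0 -0.001 0 0 0;0 0 -0.001 0 0 0;0 0 -0.001 0 0 0' 0.6 40
```

```text
clock: 10.75
ee_pos: [0.4605, -0.2623, 0.1373]
tcp_rot: [[0.818, 0.575, -0.0], [0.575, -0.818, 0.0], [-0.0, -0.0, -1.0]]
wrist_force: [0.4, -0.6, 1.4]
grip_width: 0.0414
gripper_force: 12.1
clock: 11.25
ee_pos: [0.4605, -0.2623, 0.1383]
tcp_rot: [[0.818, 0.575, -0.0], [0.575, -0.818, 0.0], [-0.0, -0.0, -1.0]]
wrist_force: [-1.1, 2.0, 4.3]
grip_width: 0.0347
gripper_force: 15.6
```

```bash
python3 -m pendant '0 0 -0.0005 0 0 0;0 0 -0.001 0 0 0;0 0 -0.001 0 0 0;0 0 -0.001 0 0 0' 0.67 30; python3 -m pendant '0 0 -0.0005 0 0 0;0 0 -0.001 0 0 0;0 0 -0.001 0 0 0;0 0 -0.001 0 0 0' 0.8 25;python3 - <<'E'
from h import *
import pickle
s=sense();im=snapshot('wrist');np.save('w4.npy',im);pickle.dump(s,open('s4.pkl','wb'))
a=cv2.resize(im[104:244,224:344],None,fx=4,fy=4,interpolation=cv2.INTER_CUBIC)
save('w4c',a)
E
```

```text
clock: 11.75
ee_pos: [0.4606, -0.2624, 0.1392]
tcp_rot: [[0.818, 0.575, -0.0], [0.575, -0.818, -0.0], [-0.0, 0.0, -1.0]]
wrist_force: [0.4, 0.6, -0.0]
grip_width: 0.0282
gripper_force: 17.0
clock: 12.25
ee_pos: [0.4606, -0.2624, 0.1403]
tcp_rot: [[0.818, 0.575, 0.0], [0.575, -0.818, -0.0], [-0.0, 0.0, -1.0]]
wrist_force: [0.7, 0.1, -1.1]
grip_width: 0.0233
gripper_force: 26.1
```

View pics/w4c.png

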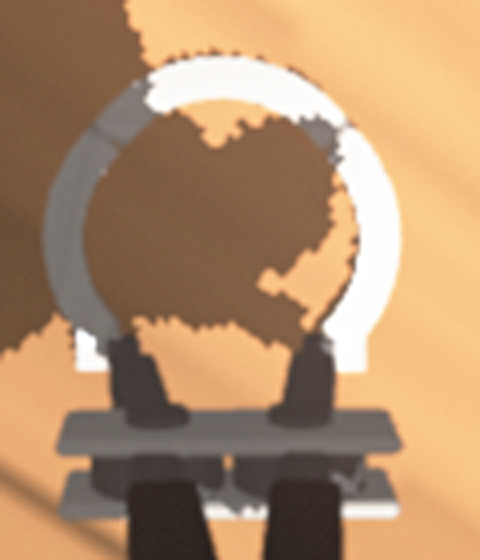

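The ring is spread: the tips at (112,345) and (325,345) hook the ends, and the handles are on the stop at 23.3 mm. The pliers are rolled about 1°. I'm lifting slightly and measuring the ring in the tool frame.

```bash
python3 -m pendant '0 0 -0.003 0 0 0;0 0 -0.008 0 0 0;0 0 -0.014 0 0 0;0 0 -0.02 0 0 0;0 0 -0.02 0 0 0;0 0 -0.02 0 0 0'
cat > held.py <<'E'
from h import *
from scipy.optimize import least_squares
import pickle,sys
def held(im,s,zt,win=(210,95,350,180)):
    # ring pixels -> tool-frame plane z=zt (ring top), fit full spread shape
    c=get_calibration('wrist');M=np.array(c['mount'])
    g=cv2.cvtColor(im,cv2.COLOR_RGB2HSV);m=(g[...,1]<70)&(g[...,2]>45)
    k=np.zeros_like(m);k[win[1]:win[3],win[0]:win[2]]=1;m&=k
    n,l,st,_=cv2.connectedComponentsWithStats(m.astype(np.uint8));m=l==1+np.argmax(st[1:,4])
    v,u=np.nonzero(m);d=np.c_[(u-c['cx'])/c['fx'],(v-c['cy'])/c['fy'],np.ones(len(u))]@M[:3,:3].T
    o=M[:3,3];P=(o+d*((zt-o[2])/d[:,2])[:,None])[:,:2]
    x=P[:,0];top=P[x>x.max()-.02]   # far arc, body part
    r=least_squares(lambda q:np.hypot(*(top-q).T)-.02725,top.mean(0)-[.02,0],loss='soft_l1',f_scale=.002).x
    near=P[x<x.min()+.012];L=[P[:,1].min(),P[:,1].max()]
    print('n',len(P),'centre(tool)',r.round(4),'origin(tool)',(r-[.0045,0]).round(4),'x range',x.min().round(4),x.max().round(4),'y range',np.round(L,4),'mid',np.mean(L).round(4))
    for xx in np.arange(x.min(),x.max(),.008):
        b=P[np.abs(x-xx)<.0012][:,1];print('  x',xx.round(4),'y',b.min().round(4),b.max().round(4),'mid',((b.min()+b.max())/2).round(4),end='')
    print()
    return P
E
python3 - <<'E'
from held import *
s4=pickle.load(open('s4.pkl','rb'));held(np.load('w4.npy'),s4,s4['ee_pos'][2]-.004)
s=sense();im=snapshot('wrist');np.save('w5.npy',im);pickle.dump(s,open('s5.pkl','wb'));print(s['ee_pos'],s['wrist_force'],s['grip_width'],s['gripper_force'])
held(im,s,.1363)
sc=snapshot('scene');pc=proj('scene',np.array(s['ee_pos'])-[0,0,.1]).astype(int);print(pc)
a=cv2.resize(im[95:245,214:354],None,fx=3,fy=3,interpolation=cv2.INTER_CUBIC)
b=cv2.resize(sc[pc[1]-50:pc[1]+50,pc[0]-45:pc[0]+45],None,fx=4,fy=4.5,interpolation=cv2.INTER_CUBIC)
save('w5c',np.hstack([a,b]))
E
```

```text
clock: 13.05
ee_pos: [0.4605, -0.2623, 0.1603]
tcp_rot: [[0.818, 0.575, -0.0], [0.575, -0.818, -0.0], [-0.0, 0.0, -1.0]]
wrist_force: [-0.2, -0.5, -1.7]
grip_width: 0.0235
gripper_force: 26.1
n 1652 centre(tool) [ 0.0306 -0.0028] origin(tool) [ 0.0261 -0.0028] x range 0.0132 0.061 y range [-0.0382  0.0323] mid -0.003
  x 0.0132 y -0.0361 0.0301 mid -0.003  x 0.0212 y -0.0382 0.0323 mid -0.003  x 0.0292 y -0.0379 0.032 mid -0.0029  x 0.0372 y -0.036 0.0302 mid -0.0029  x 0.0452 y -0.0318 0.0261 mid -0.0029  x 0.0532 y -0.0245 0.0181 mid -0.0032
[ 0.46052355 -0.2623196   0.16025017] [-0.18727491 -0.4702528  -1.7083946 ] 0.023477307048859634 26.07167037203908
n 1658 centre(tool) [ 0.0305 -0.0027] origin(tool) [ 0.026  -0.0027] x range 0.0132 0.061 y range [-0.0382  0.0323] mid -0.003
  x 0.0132 y -0.0361 0.0309 mid -0.0026  x 0.0212 y -0.0382 0.0323 mid -0.003  x 0.0292 y -0.0379 0.032 mid -0.0029  x 0.0372 y -0.036 0.0302 mid -0.0029  x 0.0452 y -0.031 0.0261 mid -0.0025  x 0.0532 y -0.0245 0.0181 mid -0.0032
[196 179]
```

View pics/w5c.png

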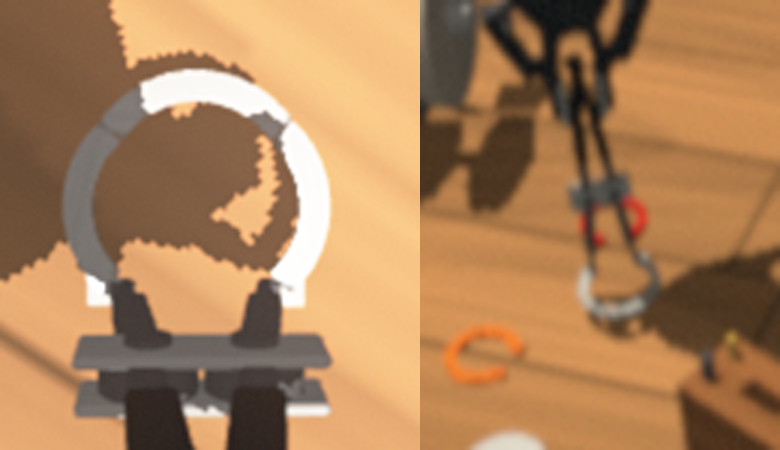

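Ring held rigidly and level: in the scene crop it hangs on both tips at (618,290). Carry it up and over to the stub.

```bash
python3 -m pendant '0 0 -0.01 0 0 0;0 0 -0.03 0 0 0;0 0 -0.05 0 0 0;0 0 -0.075 0 0 0;0 0 -0.1 0 0 0;0 0 -0.125 0 0 0;0 0 -0.14 0 0 0;0 0 -0.145 0 0 0;0 0 -0.145 0 0 0'; python3 -m pendant '0.005 -0.006 0 0 0 0;0.02 -0.023 0 0 0 0;0.045 -0.052 0 0 0 0;0.075 -0.087 0 0 0 0;0.105 -0.122 0 0 0 0;0.135 -0.157 0 0 0 0;0.165 -0.191 0 0 0 0;0.195 -0.226 0 0 0 0;0.225 -0.261 0 0 0 0;0.252 -0.292 0 0 0 0;0.27 -0.313 0 0 0 0;0.28 -0.325 0 0 0 0'; python3 -m pendant '0.01 -0.012 0 0 0 0;0.025 -0.029 0 0 0 0;0.04 -0.046 0 0 0 0;0.048 -0.056 0 0 0 0;0.052 -0.06 0 0 0 0;0.052 -0.06 0 0 0 0;0.052 -0.06 0 0 0 0'
python3 - <<'E'
from held import *
s=sense();im=snapshot('wrist');np.save('w6.npy',im);pickle.dump(s,open('s6.pkl','wb'));print(s['ee_pos'],s['qpos'].round(1) if hasattr(s['qpos'],'round') else s['qpos'])
np.save('top6.npy',snapshot('top'));np.save('scene6.npy',snapshot('scene'))
save('w6',im,s=1.42)
E
```

```text
clock: 14.28
ee_pos: [0.4604, -0.2622, 0.305]
tcp_rot: [[0.818, 0.575, -0.0], [0.575, -0.818, 0.0], [-0.0, -0.0, -1.0]]
wrist_force: [0.4, -0.2, -2.1]
grip_width: 0.0233
gripper_force: 26.1
clock: 15.78
ee_pos: [0.502, 0.166, 0.3046]
tcp_rot: [[0.817, 0.576, -0.001], [0.576, -0.817, -0.0], [-0.001, -0.001, -1.0]]
wrist_force: [1.5, -0.1, -1.3]
grip_width: 0.0232
gripper_force: 26.1
clock: 16.65
ee_pos: [0.5106, 0.243, 0.3053]
tcp_rot: [[0.818, 0.575, -0.0], [0.575, -0.818, -0.0], [-0.0, 0.0, -1.0]]
wrist_force: [-0.1, -0.3, -2.0]
grip_width: 0.0236
gripper_force: 26.1
[0.51055565 0.24301205 0.30531599] [19.4 19.7 79.4 -0.  80.8 74.3]
```

View pics/w6.png

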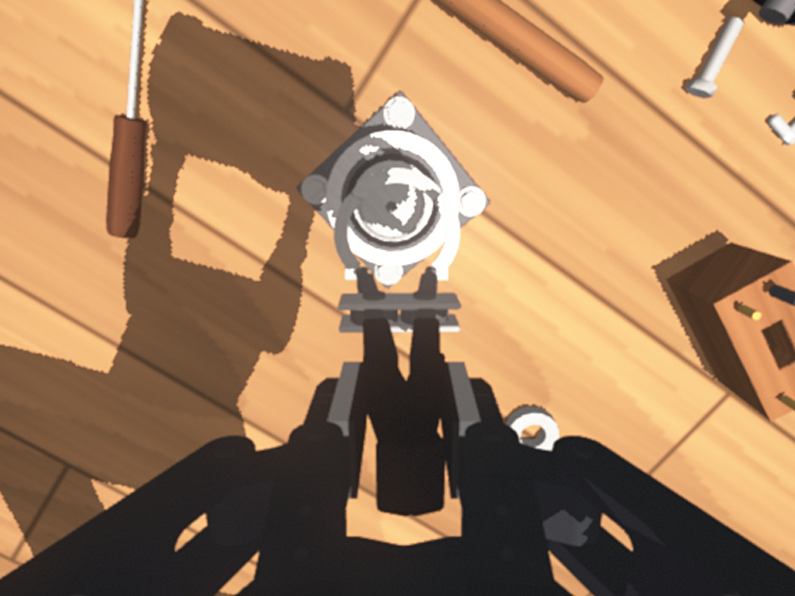

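The wrist view shows the ring above the stub: ring outline (332–462, 130–278), stub end centre dot near (391,206), flange bolts at (399,112), (315,187), (474,200) and (388,270). Now a numeric fit of the axle axis from the stub's circles.

```bash
cat > axle.py <<'E'
from held import *
def score(name,im,s,xy,circs):
    g=cv2.GaussianBlur(cv2.cvtColor(im,cv2.COLOR_RGB2GRAY),(0,0),1.0).astype(np.float32)
    c,V=cam(name,s);t=np.linspace(0,2*np.pi,180,endpoint=False);tot=0
    for r,z in circs:
        v=[]
        for rr in(r-.0012,r+.0012):
            P=np.c_[xy[0]+rr*np.cos(t),xy[1]+rr*np.sin(t),np.full(180,z)]@V[:3,:3].T+V[:3,3]
            v.append(cv2.remap(g,(c['fx']*P[:,0]/P[:,2]+c['cx']).astype(np.float32)[None],(c['fy']*P[:,1]/P[:,2]+c['cy']).astype(np.float32)[None],1)[0])
        tot+=np.minimum(np.abs(v[1]-v[0]),40).mean()
    return tot
def fit(name,im,s,c0,circs,w=.01):
    G=np.arange(-w,w+1e-6,.0005)
    S=np.array([[score(name,im,s,(c0[0]+a,c0[1]+b),circs) for b in G] for a in G]);i,j=np.unravel_index(S.argmax(),S.shape)
    return np.round([c0[0]+G[i],c0[1]+G[j]],4),S.max().round(1),np.median(S).round(1)
E
python3 - <<'E'
from axle import *
s=pickle.load(open('s6.pkl','rb'));k=1/1.42;w=np.load('w6.npy');R=np.array(s['tcp_rot']);p=np.array(s['ee_pos'])
print('dot',ray('wrist',np.array((391,206))*k,.091,s).round(4))
for z in(.01,.018):print('bolts',np.mean([ray('wrist',np.array(b)*k,z,s) for b in((399,112),(315,187),(474,200),(388,270))],0).round(4))
c0=(.53,.261);t0=np.load('top0.npy');sc=np.load('scene0.npy')
for nm,cc in(('pulley',[(.052,.052)]),('stub',[(.021,.091)]),('both',[(.052,.052),(.021,.091)])):
    print(nm,'top',fit('top',t0,None,c0,cc),'scene',fit('scene',sc,None,c0,cc),'wrist',fit('wrist',w,s,c0,cc))
print('ring origin world',(p+R@[.0258,-.0029,.138]).round(4))
g=cv2.cvtColor(w,cv2.COLOR_RGB2HSV)
E
```

```text
dot [0.5312 0.2669 0.091 ]
bolts [0.5316 0.2665 0.01  ]
bolts [0.5324 0.2668 0.018 ]Traceback (most recent call last):
  File "<stdin>", line 7, in <module>
  File "axle.py", line 14, in fit
    S=np.array([[score(name,im,s,(c0[0]+a,c0[1]+b),circs) for b in G] for a in G]);i,j=np.unravel_index(S.argmax(),S.shape)
                 ~~~~~^^^^^^^^^^^^^^^^^^^^^^^^^^^^^^^^^^^
  File "axle.py", line 4, in score
    c,V=cam(name,s);t=np.linspace(0,2*np.pi,180,endpoint=False);tot=0
        ~~~^^^^^^^^
  File "h.py", line 7, in cam
    c=get_calibration(name)
ValueError: time passes only in moves, steps and waits
```

```bash
sed -i 's/^def cam/from functools import lru_cache\nget_calibration=lru_cache(None)(get_calibration)\ndef cam/' h.py; python3 - <<'E'
from axle import *
s=pickle.load(open('s6.pkl','rb'));w=np.load('w6.npy');R=np.array(s['tcp_rot']);p=np.array(s['ee_pos'])
c0=(.531,.265);t0=np.load('top0.npy');sc=np.load('scene0.npy')
for nm,cc in(('pulley',[(.052,.052)]),('stub',[(.021,.091)]),('both',[(.052,.052),(.021,.091)])):
    print(nm,'top',fit('top',t0,None,c0,cc),'scene',fit('scene',sc,None,c0,cc),'wrist',fit('wrist',w,s,c0,cc))
print('ring origin world',(p+R@[.0258,-.0029,.138]).round(4))
E
```

```text
pulley top (array([0.531, 0.265]), np.float32(20.5), np.float32(11.3)) scene (array([0.5305, 0.2675]), np.float32(13.1), np.float32(9.1)) wrist (array([0.531 , 0.2665]), np.float32(29.2), np.float32(12.9))
stub top (array([0.5315, 0.267 ]), np.float32(13.5), np.float32(7.6)) scene (array([0.5355, 0.2665]), np.float32(9.9), np.float32(6.5)) wrist (array([0.527, 0.264]), np.float32(28.0), np.float32(20.5))
both top (array([0.531, 0.266]), np.float32(33.3), np.float32(18.6)) scene (array([0.5315, 0.267 ]), np.float32(22.6), np.float32(15.2)) wrist (array([0.53  , 0.2665]), np.float32(47.5), np.float32(33.3))
ring origin world [0.53   0.2602 0.1673]
```

```bash
python3 -m pendant '0.002 -0.002 0 0 0 0;0.0045 -0.0047 0.005 0 0 0;0.0045 -0.0047 0.02 0 0 0;0.0045 -0.0047 0.04 0 0 0;0.0045 -0.0047 0.055 0 0 0;0.0045 -0.0047 0.062 0 0 0;0.0045 -0.0047 0.062 0 0 0;0.0045 -0.0047 0.062 0 0 0'
python3 - <<'E'
from axle import *
s=sense();w=snapshot('wrist');np.save('w7.npy',w);pickle.dump(s,open('s7.pkl','wb'));R=np.array(s['tcp_rot']);p=np.array(s['ee_pos'])
c0=(.531,.2666)
for nm,cc in(('pulley',[(.052,.052)]),('stub',[(.021,.091)]),('stub49',[(.0245,.086)]),('all',[(.052,.052),(.021,.091),(.0245,.086)])):
    print(nm,'wrist',fit('wrist',w,s,c0,cc,.006))
o=p+R@[.0258,-.0029,.138];print('ring origin world',o.round(4))
# verify ring in tool frame: circle of body arc r=31mm, only far arc; sweep
c=o[:2]+R[:2,:2]@[.0045,0]
print(proj('wrist',o,s),proj('wrist',[.531,.2666,.091],s))
E
```

```text
clock: 17.8
ee_pos: [0.5119, 0.2501, 0.2438]
tcp_rot: [[0.818, 0.575, 0.001], [0.575, -0.818, 0.0], [0.001, 0.0, -1.0]]
wrist_force: [0.2, -0.1, -1.0]
grip_width: 0.0237
gripper_force: 26.1
pulley wrist (array([0.5305, 0.2666]), np.float32(31.4), np.float32(15.4))
stub wrist (array([0.53  , 0.2666]), np.float32(21.3), np.float32(16.6))
stub49 wrist (array([0.5305, 0.2696]), np.float32(27.6), np.float32(20.3))
all wrist (array([0.531 , 0.2661]), np.float32(74.1), np.float32(51.6))
ring origin world [0.5314 0.2674 0.1058]
[279.08051737 163.13693669] [279.79418939 161.02249917]
```

```bash
python3 -m pendant '-0.0012 0.0003 0 0 0 0;-0.0012 0.0003 0.004 0 0 0;-0.0012 0.0003 0.008 0 0 0;-0.0012 0.0003 0.012 0 0 0;-0.0012 0.0003 0.016 0 0 0;-0.0012 0.0003 0.016 0 0 0;-0.0012 0.0003 0.016 0 0 0'; python3 -m pendant '0 0 0.002 0 0 0;0 0 0.004 0 0 0;0 0 0.006 0 0 0;0 0 0.006 0 0 0;0 0 0.006 0 0 0'
python3 - <<'E'
from axle import *
s=sense();w=snapshot('wrist');np.save('w8.npy',w);pickle.dump(s,open('s8.pkl','wb'));R=np.array(s['tcp_rot']);p=np.array(s['ee_pos'])
for nm,cc in(('pulley',[(.052,.052)]),('stub',[(.021,.091)]),('all',[(.052,.052),(.021,.091),(.0245,.086)])):
    print(nm,'wrist',fit('wrist',w,s,(.5305,.2664),cc,.006))
print('ring',(p+R@[.0258,-.0029,.138]).round(4),s['ft_torque'])
E
```

```text
clock: 18.73
ee_pos: [0.5108, 0.2491, 0.2274]
tcp_rot: [[0.818, 0.575, 0.0], [0.575, -0.818, 0.0], [0.0, 0.0, -1.0]]
wrist_force: [-0.4, -0.2, -1.8]
grip_width: 0.0234
gripper_force: 26.1
clock: 19.35
ee_pos: [0.5107, 0.2491, 0.2213]
tcp_rot: [[0.818, 0.575, -0.0], [0.575, -0.818, -0.0], [-0.0, 0.0, -1.0]]
wrist_force: [-0.2, 0.1, -1.5]
grip_width: 0.0236
gripper_force: 26.1
pulley wrist (array([0.5305, 0.2664]), np.float32(31.2), np.float32(13.5))
stub wrist (array([0.534 , 0.2619]), np.float32(20.7), np.float32(15.0))
all wrist (array([0.531 , 0.2664]), np.float32(69.5), np.float32(46.0))
ring [0.5302 0.2663 0.0833] [-0.01399432  0.03146651 -0.01416461]
```

Past the chamfer (ring at 83 mm), with no contact. Continuing to 70 mm, so 13.3 mm more.

```bash
python3 -m pendant '0 0 0.002 0 0 0;0 0 0.004 0 0 0;0 0 0.006 0 0 0;0 0 0.008 0 0 0;0 0 0.01 0 0 0;0 0 0.012 0 0 0;0 0 0.0133 0 0 0;0 0 0.0133 0 0 0;0 0 0.0133 0 0 0;0 0 0.0133 0 0 0'
python3 - <<'E'
from axle import *
s=sense();w=snapshot('wrist');np.save('w9.npy',w);R=np.array(s['tcp_rot']);p=np.array(s['ee_pos'])
for nm,cc in(('pulley',[(.052,.052)]),('all',[(.052,.052),(.021,.091),(.0245,.086)])):
    print(nm,'wrist',fit('wrist',w,s,(.5305,.2664),cc,.006))
o=p+R@[.0258,-.0029,.138];print('ring',o.round(4),s['ft_torque'])
# ring height/pose check in scene view: match held-ring far arc pixels between wrist pictures (slip in tool frame)
a=np.load('w6.npy');x0,y0,x1,y1=235,190,330,225
for n in('w6','w8','w9'):
    b=np.load(n+'.npy');r=cv2.matchTemplate(b,np.load('w5.npy')[195:235,235:330],cv2.TM_CCOEFF_NORMED);print(n,cv2.minMaxLoc(r)[1::2],'(235,195 = no slip)')
E
```

```text
clock: 20.65
ee_pos: [0.5108, 0.2491, 0.208]
tcp_rot: [[0.818, 0.575, 0.0], [0.575, -0.818, 0.0], [0.0, 0.0, -1.0]]
wrist_force: [-0.2, 0.1, -1.2]
grip_width: 0.0233
gripper_force: 26.1
pulley wrist (array([0.5305, 0.2664]), np.float32(31.6), np.float32(13.1))
all wrist (array([0.531 , 0.2664]), np.float32(69.6), np.float32(40.2))
ring [0.5302 0.2663 0.07  ] [-0.03343796  0.03356342  0.00633451]
w6 (0.9688050150871277, (235, 195)) (235,195 = no slip)
w8 (0.8923391103744507, (235, 195)) (235,195 = no slip)
w9 (0.8508796095848083, (235, 195)) (235,195 = no slip)
```

```bash
python3 -c "
from cell import hand_in
print(hand_in())"
```

```text
the job is handed in; nothing more can be done
None
```

I handed the job in with the pliers holding the ring spread around the stub at groove height: by my measurement it is at 70.0 mm and within 1 mm of the axle's axis. The handles were still squeezed at 26 N and I saw no sign of contact with the axle, but the hand-in returned no verdict.

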